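# Bed a taper arbor, then break it loose with the drift

### The arm

A 6-joint arm with a two-finger parallel gripper is mounted at the origin on the work surface. World frame = base frame: x ahead of the robot, y to its left, z up, the work surface at z = 0. Lengths are in m, angles in rad, forces in N, time in s.
With the tool pointing down it reaches from about 0.25 to 0.775 m from the base axis. Payload 4 kg.
Tool frame: the origin (TCP) lies at the very end of the fingers, on their centre line; the grasp point (between the pads) lies 19 mm behind it (manip.grip_point_offset is the distance from the TCP to the grasp point, in m); z points along the fingers, y is the line along which they close (so a half turn about z gives the same grasp; the last joint's range is limited). The gripper opens to 94 mm and grips with 3 to 60 N. Pads are 16 mm wide; open, the fingers measure 119 mm over their backs; the gripper's body (75 mm by 177 mm) begins 78 mm behind the grasp point.
Start: joints at [-1.263, 0.087, 1.371, -0, 1.684, -0.103], TCP at [0.22, -0.504, 0.206] pointing down, gripper open.
Joint ranges: [-3.1, 3.1], [-0.76, 2.03], [0.27, 2.55], [-1.08, 4.22], [0.17, 2.65], [-2.57, 2.57]. Speed limits (rad/s): [2.79, 2.79, 3.14, 3.14, 3.14, 3.14].

### API

Orientations are given as a unit quaternion [x, y, z, w].
In Python, from plant import manip gives the robot as it stands. The module is installed in compiled form; this text tells all that it offers.
- The arm moves only by the tool move_arm, never from a script. Its argument "deltas" is a list of rows, each a list of 5 numbers: the shift along the tool's x, y, z in cm, then the turn about the tool's z in degrees, then the finger opening in cm, from 0 to 9.4. A call has 1 to 5 rows; each row shifts and turns the commanded pose from where the row before left it, along the tool's axes as they then stand; what a row does not reach is not made up. A row lasts 1/12 s, in which the tool goes at most 41.7 mm and 7.16 degrees, less where a joint would pass 70% of its speed; a pose out of reach is approached as far as the arm can. A call with a gripper value outside its range is refused whole. The fingers move at their own pace and stop on an object; "grip_force" is the grip in N (left out, the last holds). Time passes only in rows, so rows that do not move let the fingers close. It gives the time, the measured TCP pose, the force, the opening and the grip force at its end, in the units of the state.
- manip.sense(): the state, without advancing time (a new reading comes with each control period).
- manip.read_camera(name): name is "scene" or "top"; returns a dict with "image" (420x560x3 uint8, red, green, blue), "mtx" (3x3 intrinsics, pixels), "D" ([k1, k2, p1, p2, k3] as OpenCV has them; the pictures are not rectified), "rvec" (rotation vector, rad) and "tvec" (3), from world to camera coordinates, as OpenCV has them. Camera axes: x right, y down, z forward; pixel columns grow to the right and rows downward; lengths in m; the calibration is good to about 2 mm. A picture is of the moment at which its call begins. There is no depth.
- manip.hand_in(): hands the job in; it is judged then, once.
The state is a dict: "time": time; "qpos": joint angles; "qvel": joint speeds; "tau": joint torques, N m; "ee_pos": TCP position; "ee_rot": TCP orientation; "wrist_force": force on the tool from outside, world axes, zero at the start; "torque": the same for the moment, N m; "width": finger opening in m; "gripper_force": force on a finger pad.
Only numpy, scipy, OpenCV 4.12 (cv2) and the standard library are available. Lean on these libraries where they do the work, as an engineer would, in place of code of your own. Each camera call takes 0.05 s, during which the arm holds its last target. There are 200 camera calls.

### The job

Check that the taper socket grips and lets go: take the arbor with the two-flat head from the wooden stand, put its shank into the socket, feel with a light twisting push for the hidden tang slot, press it fully home until its collar sits on the rim, and let go. Then push the wedge-shaped drift through the socket's slot, from the long side of the base plate, until it has lifted the arbor at least 5 mm out of its seat, and leave both there, arbor standing on the blade. Press gently, never much more than 25 N, and leave everything else alone.

Things in the scene. Friction and masses are not known exactly. Their poses are not given: they have to be found in the camera images.
- arbor_head (a point): Centre of the head of the arbor, a loose upright steel tool 118 mm tall, 0.55 kg, alike after half a turn about z (z up). Head: block 40 mm tall (this point 20 mm below its top), 34 mm along x, 22 mm across its two flats (along y). At the start it hangs in a hole of the wooden stand, its collar on the stand's top, this point 106 mm above the table
- arbor_collar (a point): Centre of the underside of the arbor's round collar (42 mm across, 8 mm thick), 28 mm below arbor_head, same axes. Below it: tapered round shank 46 mm long (28 to 20 mm across), then a flat tang, 15 mm wide along x, 8 mm thick along y, ending in a small round nose 70 mm below this point
- arbor: The whole arbor; origin at the underside of its nose, 98 mm below arbor_head, same axes. Going down in the socket misaligned, its tang lands on the hidden key ring and it stops with the collar 16 mm above the rim. With the tang in the ring's slot it drops, then over the last 12 mm needs a push growing to 10 to 20 N (less while twisted to and fro a few degrees) and stays put by itself
- socket_mouth (a point): Centre of the mouth (31 mm across) of the fixed upright steel socket, a tube 68 mm across, level with its rim 87 mm above the table; z up, x level along the drift slot towards the side where the drift goes in. In the bore four sprung, flared grips centre the shank; off-centre it meets them early and is pushed sideways: give way. Fully home: collar flat on the rim, arbor_collar here
- socket: The fixed socket; origin on the table on its axis, axes as socket_mouth. Hidden deep inside, a stiff key ring with a straight slot 10 mm wide takes the tang when the arbor's x axis lies along it (either way round, within 7 degrees). The slot stands at an unknown angle, 14 to 49 degrees (0.25 to 0.85 rad) counter-clockwise from this x axis seen from above: find it by turning under a light push
- seat: What the arbor bears on when pressed down: the rim at the top of the socket and the key ring inside, parts of the socket; origin and axes as socket
- slot_in (a point): Middle of the entry of the drift slot, at its floor, 32 mm from the socket's axis; axes as socket_mouth. A level channel right through the socket, 15 mm wide, 25 mm high; its floor is the top of the base plate, 12 mm above the table (plate 90 mm wide, reaching 160 mm from the axis on this side, 65 mm on the other). A seated arbor's nose is 5 mm above this floor
- drift_grip (a point): Centre of the upright grip (22 by 22 mm, 60 mm tall, steel foot, wooden top) of the drift, a loose wedge tool of 0.25 kg lying on its flat underside, 30 mm below this point. x points along its blade to the tip, z up
- drift_tip (a point): Lower edge of the blade's tip, on the drift's underside, 141 mm along x from the grip's axis; same axes. The steel blade is 10 mm wide, 3 mm high at the tip and rises 1 mm in every 6 mm towards the grip. In the slot it meets a seated arbor's nose once this tip is about 12 mm past the socket's axis and then lifts it 1 mm per 6 mm (5 to 10 N of push); it stays where it is left
- drift: The whole drift; origin on its underside below the grip, axes as drift_grip
- stand: The wooden stand, fixed: block 75 by 160 mm, 78 mm high, origin under its centre, long side along its y; two through holes 32 mm across, 40 mm either side of its middle. Either may hold the arbor
- punch: Bystander: loose steel punch with a round wooden head, in the other hole of the stand, 100 mm tall, origin at the bottom of its axis. Leave it there
- jar: Bystander: loose jar 60 mm across, 85 mm high, origin under its centre. Leave it alone
- paint_can: Bystander: loose can 84 mm across, 100 mm high, origin under its centre. Leave it alone
- tape: Bystander: loose roll of tape 90 mm across, 25 mm high, lying flat, origin under its centre. Leave it alone
- screwdriver: Bystander: loose screwdriver lying on the table. Leave it alone
- wrench: Bystander: loose wrench lying on the table. Leave it alone
- hammer: Bystander: loose hammer lying on the table. Leave it alone
- stock: Bystander: loose small wooden block, 90 by 38 mm, 30 mm high. Leave it alone
Mind the look-alikes: they are no part of the job. What is shaped like the socket but yellow is not meant. What is shaped like the arbor but pink is not meant.

How it is judged:
On the way, in this order (a step that is already met when the one before it is completed fails the run):
1. The arbor is fully home in the socket, collar on the rim (within 2.5 mm), and let go (z of arbor_collar in the frame of socket_mouth below 0.0025 m and horizontal distance between arbor_collar and socket_mouth below 0.004 m and angle between the z axis of arbor and the z axis of socket, either way round below 0.08 rad and contact force between the fingers and arbor below 0.3 N), for 0.3 s.
2. The drift bears on the nose of the still seated arbor (collar less than 3.5 mm up), the fingers off the arbor (z of arbor_collar in the frame of socket_mouth below 0.0035 m and contact force between the fingers and arbor below 0.3 N and contact force between drift and arbor above 1 N), for 0.05 s.
3. The drift has lifted the arbor at least 4.5 mm, the fingers off the arbor (z of arbor_collar in the frame of socket_mouth between 0.0045 and 0.02 m and horizontal distance between arbor_collar and socket_mouth below 0.004 m and angle between the z axis of arbor and the z axis of socket, either way round below 0.08 rad and contact force between the fingers and arbor below 0.3 N and contact force between drift and arbor above 0.5 N and x of drift_tip in the frame of socket below -0.03 m and z of drift_tip in the frame of socket above 0.008 m), for 0.2 s.
At the end, for the whole second after the job is handed in: The arbor stands in the socket (within 4 mm of its axis and 0.08 rad upright) with its collar 4.5 to 20 mm above the rim, resting on the drift, whose blade lies in the slot with its tip at least 30 mm past the socket's axis; both at rest and let go (all of step 3 and linear speed of each of arbor, drift below 0.01 m/s); the robot touches nothing.
It fails at once if The arbor pressed on the socket's rim or its key ring with more than 60 N (contact force between arbor and seat above 60 N).
It fails at once if The drift rammed against the socket or the arbor with more than 45 N (contact force between drift and socket above 45 N or contact force between drift and arbor above 45 N).
It fails at once if The arbor tipped over (more than 0.7 rad) (angle between arbor's own z axis and vertical above 0.7 rad).
It fails at once if A bystander moved by more than 3 cm (distance of any of punch, jar, paint_can, tape, screwdriver, wrench, hammer, stock from where it was at the start of the episode above 0.03 m).
It also fails if it takes over 72 s, if anything falls off the work surface, if the arm or the gripper's body presses on something with over 40 N, if the wrist force passes 120 N, or if a joint passes its speed limit or range.

## Working session

There is one attempt and no reset: what is moved stays moved. The work goes in short steps, Python scripts to look and compute and a tool call to move; the robot and the scene stay as the last step left them, time stands still between calls to the robot, and variables do not carry over. Pictures are saved under pics/ and viewed, at most 10 in all, crops included, and the job is handed in when it is done.

Besides the shell and the picture viewer there is one more tool, called after "Emit:" as name([rows], argument=value, ...), one row to a line, values as JSON. move_arm: Moves the arm, as the interface text tells. Its arguments: {"type":"object","properties":{"deltas":{"type":"array"},"grip_force":{"type":"number"}},"required":["deltas"]}

```bash
mkdir -p pics; cat > h.py <<'E'
import numpy as np, cv2
from plant import manip
def cam(n,save=None):
    c=manip.read_camera(n)
    if save: cv2.imwrite('pics/'+save,c['image'][:,:,::-1])
    return c
def ray(c,uv):
    p=cv2.undistortPoints(np.array([[uv]],float),c['mtx'],c['D'])[0,0]
    R=cv2.Rodrigues(c['rvec'])[0]; t=np.ravel(c['tvec'])
    return -R.T@t, R.T@np.array([p[0],p[1],1])
def onz(c,uv,z):
    o,d=ray(c,uv); return o+d*(z-o[2])/d[2]
def pix(c,P):
    return cv2.projectPoints(np.array(P,float).reshape(-1,3),c['rvec'],c['tvec'],c['mtx'],c['D'])[0][:,0]
E
python3 - <<'E'
from h import *
for n in('top','scene'):
    c=cam(n,n+'0.png'); np.savez('/tmp/'+n,**{k:np.array(v) for k,v in c.items()})
    print(n,ray(c,(280,210)))
print(manip.sense())
E
```

```text
top (array([ 0.30034947, -0.03282431,  1.34761368]), array([ 0.13832216,  0.01647799, -0.99032681]))
scene (array([ 1.12697291, -0.34489207,  1.18130982]), array([-0.4898987 ,  0.25372564, -0.83418725]))
{'time': 0.1, 'qpos': array([-1.26313007e+00,  8.78820523e-02,  1.37207537e+00, -3.39440470e-05,
        1.68360140e+00, -1.03093176e-01]), 'qvel': array([-0.00024194, -0.00071965, -0.00429731, -0.00019314, -0.00152333,
        0.00140029]), 'tau': array([ 2.37766784e-03, -3.41253734e+01, -3.03302908e+01,  7.20034470e-02,
        3.03751510e-02, -1.00755196e-04]), 'ee_pos': array([ 0.21945788, -0.50378736,  0.20443478]), 'ee_rot': array([ 9.78983529e-01,  2.03936959e-01, -1.17158403e-04, -9.76218918e-04]), 'wrist_force': array([-0.24351386,  0.23364303,  0.1977804 ]), 'torque': array([-2.47819225e-02, -1.03028439e-02,  7.61653569e-05]), 'gripper_force': 0.0, 'width': 0.09399910990133563}
```

View pics/top0.png

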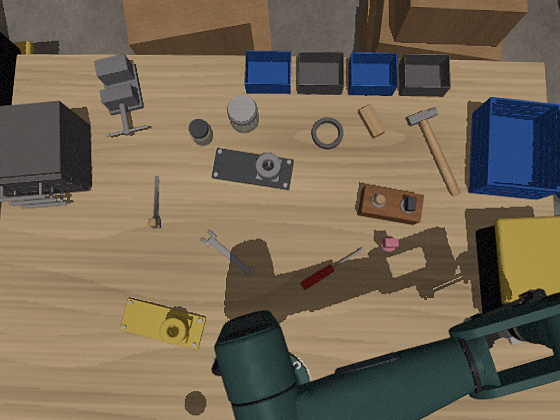

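View pics/scene0.png

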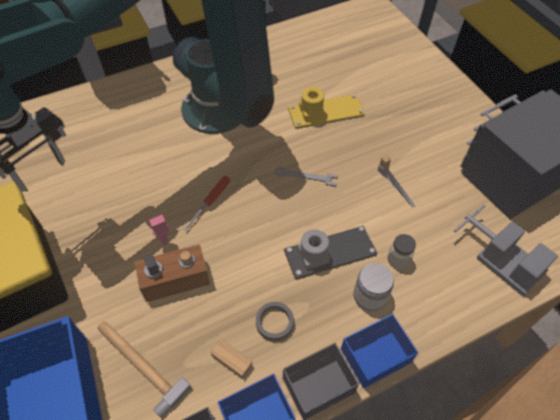

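Top view: arbor (dark head) at about (410,203) and punch at (380,199) in the stand, socket at (267,165) with the plate's long side to the left (215,165), drift grip at (153,222) with its tip at (157,178). In the scene view the arbor is at (151,266), the socket at (315,245) and the drift at (385,163). I'll zoom in on these.

```bash
python3 - <<'E'
from h import *
rows=[]
for n,cs in(('top',[(410,200),(255,168),(156,200)]),('scene',[(155,270),(325,248),(395,180)])):
    im=np.load('/tmp/%s.npz'%n)['image'][:,:,::-1]; r=[]
    for (u,v) in cs:
        w,h=(44,50)
        a=im[v-h:v+h,u-w:u+w]; a=cv2.resize(a,None,fx=3,fy=3,interpolation=cv2.INTER_CUBIC)
        for k in range(0,88,10): cv2.line(a,(k*3,0),(k*3,5 if k%50 else 12),(0,255,0),1)
        for k in range(0,100,10): cv2.line(a,(0,k*3),(5,k*3),(0,255,0),1)
        r.append(a)
    rows.append(np.hstack(r))
cv2.imwrite('pics/z.png',np.vstack(rows))
E
```

```text
(no output)
```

View pics/z.png

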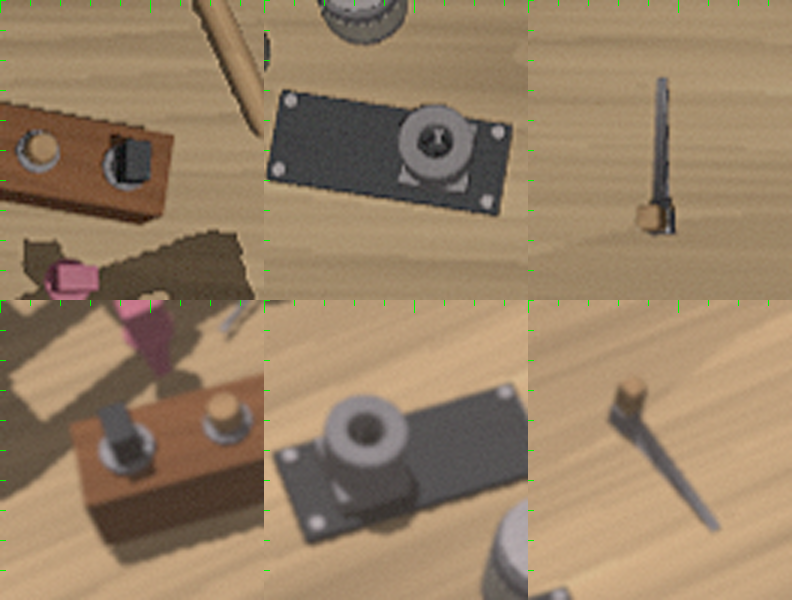

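Zoom shows: rim centre top (268.7,165.7), bolts (219.7,151.7), (289,162), (285.3,185.3), (216,174.3); drift tip (157,176), grip top (152.7,222.3); arbor head top near (411.7,203). The head's yaw needs one finer crop.

```bash
python3 - <<'E'
from h import *
C={n:dict(np.load('/tmp/%s.npz'%n)) for n in('top','scene')}
T,S=C['top'],C['scene']
def tri(a,b):
    o,d=ray(T,a);p,e=ray(S,b); A=np.stack([d,-e],1); s=np.linalg.lstsq(A,p-o,rcond=None)[0]
    return ((o+d*s[0])+(p+e*s[1]))/2, np.linalg.norm(o+d*s[0]-p-e*s[1])
b=[onz(T,p,.012) for p in((219.7,151.7),(289,162),(285.3,185.3),(216,174.3))]
print('bolts',np.round(b,4)); d=(b[0]+b[3]-b[1]-b[2])[:2]; print('slot yaw',np.degrees(np.arctan2(d[1],d[0])),'ctr',np.mean(b,0))
d=(b[0]-b[3]+b[1]-b[2])[:2]; print('across yaw',np.degrees(np.arctan2(d[1],d[0])))
print('rim T',onz(T,(268.7,165.7),.087),'S',onz(S,(281+102/3,198+129/3),.087), tri((268.7,165.7),(315,241)))
t=onz(T,(157,176.5),.0015);ts=onz(S,(413.5,206),.0015);g=onz(T,(152.7,222.3),.06);gs=onz(S,(385.5,157.5),.06)
print('tip',t,ts,'grip',g,gs)
# arbor collar circle via both views
print('head',onz(T,(411.7,203),.126),onz(S,(111+117/3,220+113/3),.126))
rows=[]
for c,(u,v) in((T,(410,203)),(S,(152,265))):
    a=c['image'][v-15:v+15,u-15:u+15,::-1]; a=cv2.resize(a,None,fx=13,fy=13,interpolation=cv2.INTER_CUBIC)
    a=np.clip(a.astype(float)*1.6,0,255).astype(np.uint8)
    for k in range(0,30,5): cv2.line(a,(k*13,0),(k*13,8),(0,255,0),1);cv2.line(a,(0,k*13),(8,k*13),(0,255,0),1)
    rows.append(a)
cv2.imwrite('pics/z2.png',np.hstack(rows))
E
```

```text
bolts [[ 0.6526  0.1657  0.012 ]
 [ 0.6257 -0.0335  0.012 ]
 [ 0.5579 -0.0242  0.012 ]
 [ 0.5863  0.1738  0.012 ]]
slot yaw 82.06361597112877 ctr [0.60561979 0.07042226 0.012     ]
across yaw -7.392077839967835
rim T [0.59627114 0.02095834 0.087     ] S [0.60277058 0.02341779 0.087     ] (array([0.59880783, 0.02341748, 0.08028307]), np.float64(0.004709922425626423))
tip [0.57939072 0.3455321  0.0015    ] [0.58495773 0.34647408 0.0015    ] grip [0.44026741 0.33399497 0.06      ] [0.44294534 0.3367455  0.06      ]
head [ 0.49539062 -0.35255402  0.126     ] [ 0.49134073 -0.34945554  0.126     ]
```

View pics/z2.png

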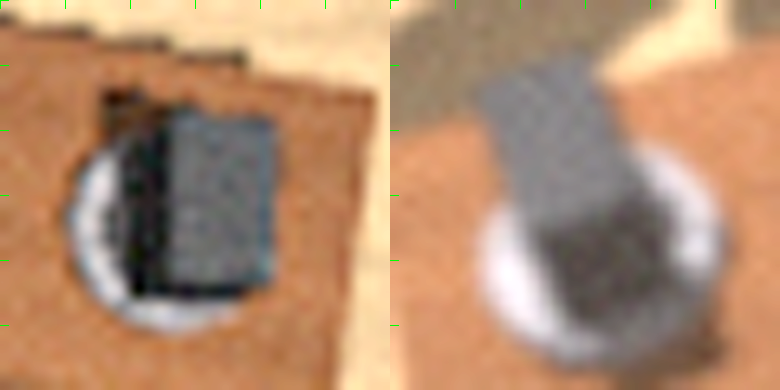

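Head top face corners: top view crop (172,108),(275,120),(268,285),(165,280); scene crop (88,92),(200,50),(255,190),(145,235). Now I'll work out the head's pose and the approach rows.

```bash
cat >> h.py <<'E'
def yaw(R):
    x,y,z,w=R; return np.degrees(np.arctan2(2*(x*y+z*w),1-2*(y*y+z*z)))
def plan(x,y,z,phi,n,s=None):
    "rows from the present pose to the target in n rows (cm, deg)"
    s=s or manip.sense(); p=np.array(s['ee_pos']); f=yaw(s['ee_rot'])
    D=(np.array([x,y,z])-p)/n*100; df=((phi-f+180)%360-180)/n; out=[]
    for i in range(n):
        a=np.radians(f+df*i); c,q=np.cos(a),np.sin(a)
        out.append([round(float(v),2) for v in(D[0]*c+D[1]*q,D[0]*q-D[1]*c,-D[2],-df)])
    print('from',p.round(4),round(f,2),'F',np.round(s['wrist_force'],1),'w',round(s['width'],4),'t',round(s['time'],2),'g',round(s['gripper_force'],1))
    for r in out: print(r)
E
python3 - <<'E'
from h import *
C={n:dict(np.load('/tmp/%s.npz'%n)) for n in('top','scene')}
for n,q,o in(('top',[(172,108),(275,120),(268,285),(165,280)],(395,188)),('scene',[(88,92),(200,50),(255,190),(145,235)],(137,250))):
    P=np.array([onz(C[n],(o[0]+a/13-.5,o[1]+b/13-.5),.126) for a,b in q])
    print(n,P[:,:2].round(4).tolist(),P.mean(0)[:2], [np.degrees(np.arctan2(*(P[i]-P[(i+1)%4])[[1,0]])) for i in range(4)],[np.linalg.norm(P[i]-P[(i+1)%4]) for i in range(4)])
plan(.493,-.352,.16,-3,9)
E
```

```text
top [[0.5141, -0.3425], [0.512, -0.3631], [0.4788, -0.3611], [0.4794, -0.3406]] [ 0.49606303 -0.35185172] [np.float64(84.34663235548152), np.float64(-3.4208983975303213), np.float64(-91.75436862591839), np.float64(176.80297317020128)] [np.float64(0.02068984395555978), np.float64(0.033303862469936274), np.float64(0.020547218786739763), np.float64(0.03470764226310064)]
scene [[0.4818, -0.3623], [0.4825, -0.342], [0.5134, -0.3424], [0.5132, -0.3624]] [ 0.4977071  -0.35225892] [np.float64(-92.18422771988347), np.float64(179.16970316852635), np.float64(89.48158231213523), np.float64(-0.10260750107388228)] [np.float64(0.02037470569265057), np.float64(0.03081883720204185), np.float64(0.01997037984029849), np.float64(0.03141149589894522)]
from [ 0.2195 -0.5038  0.2044] 23.53 F [-0.2  0.2  0.2] w 0.094 t 0.1 g 0.0
[3.46, -0.33, 0.49, 2.95]
[3.44, -0.51, 0.49, 2.95]
[3.41, -0.69, 0.49, 2.95]
[3.37, -0.86, 0.49, 2.95]
[3.32, -1.03, 0.49, 2.95]
[3.26, -1.2, 0.49, 2.95]
[3.2, -1.37, 0.49, 2.95]
[3.12, -1.53, 0.49, 2.95]
[3.04, -1.69, 0.49, 2.95]
```

Emit:
move_arm([
  [3.46,-0.33,0.49,2.95,6],
  [3.44,-0.51,0.49,2.95,6],
  [3.41,-0.69,0.49,2.95,6],
  [3.37,-0.86,0.49,2.95,6],
  [3.32,-1.03,0.49,2.95,6],
])

```text
time: 0.52
ee_pos: [0.3727, -0.4188, 0.1802]
ee_rot: [0.997, 0.075, -0.0, -0.0]
wrist_force: [1.2, -0.5, -0.4]
width: 0.0639
gripper_force: 0.0
```

Emit:
move_arm([
  [3.3,-1.2,0.49,2.9,6],
  [3.3,-1.37,0.49,2.9,6],
  [3.22,-1.53,0.49,2.8,6],
  [3.1,-1.69,0.49,2.8,6],
  [0,0,0,0,6],
])

```text
time: 0.93
ee_pos: [0.5002, -0.3475, 0.1588]
ee_rot: [1.0, -0.02, -0.0, -0.002]
wrist_force: [0.2, -0.6, -0.4]
width: 0.06
gripper_force: 0.0
```

```bash
python3 - <<'E'
from h import *
plan(.4965,-.352,.088,-2.5,4)
E
```

```text
from [ 0.5002 -0.3475  0.1588] -2.31 F [ 0.2 -0.6 -0.4] w 0.06 t 0.93 g 0.0
[-0.09, 0.12, 1.77, 0.05]
[-0.09, 0.12, 1.77, 0.05]
[-0.09, 0.12, 1.77, 0.05]
[-0.09, 0.12, 1.77, 0.05]
```

Emit:
move_arm([
  [-0.1,0.12,1.77,0,6],
  [-0.1,0.12,1.77,0,6],
  [-0.1,0.12,1.77,0,6],
  [-0.1,0.12,1.77,0,6],
  [0,0,0,0,6],
])

```text
time: 1.35
ee_pos: [0.4889, -0.3551, 0.0855]
ee_rot: [1.0, -0.023, -0.004, -0.003]
wrist_force: [-1.3, 0.4, -0.5]
width: 0.0602
gripper_force: 0.0
```

Emit:
move_arm([
  [0,0,0,0,1.5],
  [0,0,0,0,1.5],
  [0,0,0,0,1.5],
  [0,0,0,0,1.5],
  [0,0,0,0,1.5],
], grip_force=45)

```text
time: 1.77
ee_pos: [0.4925, -0.3572, 0.092]
ee_rot: [1.0, -0.023, 0.001, 0.001]
wrist_force: [0.5, 0.2, 0.2]
width: 0.0303
gripper_force: 0.0
```

Emit:
move_arm([
  [0.2,-0.4,0.2,0,2.8],
  [0,0,0,0,1.5],
  [0,0,0,0,1.5],
  [0,0,0,0,1.5],
  [0,0,0,0,1.5],
])

```text
time: 2.18
ee_pos: [0.4945, -0.353, 0.0888]
ee_rot: [1.0, -0.023, 0.0, 0.0]
wrist_force: [0.7, -1.4, -0.4]
width: 0.0215
gripper_force: 45.0
```

```bash
python3 - <<'E'
from h import *
print(manip.sense()['torque']); plan(.493,-.352,.22,-2.5,4)
E
```

```text
[-0.06775234 -0.11946806  0.03599196]
from [ 0.4945 -0.353   0.0888] -2.61 F [ 0.7 -1.4 -0.4] w 0.0215 t 2.18 g 45.0
[-0.04, -0.02, -3.28, -0.03]
[-0.04, -0.02, -3.28, -0.03]
[-0.04, -0.02, -3.28, -0.03]
[-0.04, -0.02, -3.28, -0.03]
```

Emit:
move_arm([
  [0,0,-2,0,1.5],
  [0,0,-2.5,0,1.5],
  [0,0,-2.5,0,1.5],
  [0,0,-2.5,0,1.5],
  [0,0,-2,0,1.5],
])

```text
time: 2.6
ee_pos: [0.4936, -0.3521, 0.2033]
ee_rot: [1.0, -0.023, -0.001, -0.001]
wrist_force: [-0.3, -1.7, -5.4]
width: 0.0217
gripper_force: 45.0
```

```bash
python3 - <<'E'
from h import *
plan(.599,.0225,.205,97,19)
E
```

```text
from [ 0.4936 -0.3521  0.2033] -2.6 F [-0.3 -1.7 -5.4] w 0.0217 t 2.6 g 45.0
[0.46, -1.99, -0.01, -5.24]
[0.65, -1.94, -0.01, -5.24]
[0.82, -1.88, -0.01, -5.24]
[0.99, -1.79, -0.01, -5.24]
[1.15, -1.7, -0.01, -5.24]
[1.3, -1.58, -0.01, -5.24]
[1.44, -1.46, -0.01, -5.24]
[1.56, -1.32, -0.01, -5.24]
[1.68, -1.17, -0.01, -5.24]
[1.78, -1.01, -0.01, -5.24]
[1.86, -0.85, -0.01, -5.24]
[1.93, -0.67, -0.01, -5.24]
[1.99, -0.49, -0.01, -5.24]
[2.02, -0.31, -0.01, -5.24]
[2.04, -0.12, -0.01, -5.24]
[2.05, 0.06, -0.01, -5.24]
[2.03, 0.25, -0.01, -5.24]
[2.0, 0.43, -0.01, -5.24]
[1.95, 0.62, -0.01, -5.24]
```

Emit:
move_arm([
  [0.46,-2,0,-5.2,1.5],
  [0.65,-1.94,0,-5.2,1.5],
  [0.82,-1.88,0,-5.2,1.5],
  [1,-1.8,0,-5.2,1.5],
  [1.15,-1.7,0,-5.2,1.5],
])

```text
time: 3.02
ee_pos: [0.5212, -0.2524, 0.201]
ee_rot: [0.979, 0.205, -0.002, -0.002]
wrist_force: [0.2, -0.1, -5.8]
width: 0.0216
gripper_force: 45.0
```

Emit:
move_arm([
  [1.3,-1.58,0,-5.2,1.5],
  [1.44,-1.46,0,-5.2,1.5],
  [1.56,-1.32,0,-5.2,1.5],
  [1.68,-1.17,0,-5.2,1.5],
  [1.78,-1,0,-5.2,1.5],
])

```text
time: 3.43
ee_pos: [0.5495, -0.1542, 0.2011]
ee_rot: [0.908, 0.42, -0.002, -0.002]
wrist_force: [0.1, -1.0, -5.5]
width: 0.0217
gripper_force: 45.0
```

Emit:
move_arm([
  [1.86,-0.85,0,-5.2,1.5],
  [1.93,-0.67,0,-5.2,1.5],
  [2,-0.5,0,-5.2,1.5],
  [2.02,-0.3,0,-5.2,1.5],
  [2,-0.1,0,-5.2,1.5],
])

```text
time: 3.85
ee_pos: [0.5782, -0.0565, 0.201]
ee_rot: [0.79, 0.613, -0.002, -0.002]
wrist_force: [-0.4, 0.5, -5.0]
width: 0.0217
gripper_force: 45.0
```

Emit:
move_arm([
  [2,0.06,0,-5.2,1.5],
  [2,0.25,0,-5.2,1.5],
  [2,0.43,0,-5.2,1.5],
  [1.9,0.6,0,-4,1.5],
  [0,0,0,0,1.5],
])

```text
time: 4.27
ee_pos: [0.6015, 0.0235, 0.2008]
ee_rot: [0.673, 0.739, -0.0, -0.003]
wrist_force: [-0.1, -1.2, -4.9]
width: 0.0221
gripper_force: 45.0
```

Emit:
move_arm([
  [0,0,0,0,1.5],
  [0,0,0,0,1.5],
])

```text
time: 4.43
ee_pos: [0.6013, 0.0189, 0.2018]
ee_rot: [0.676, 0.737, -0.001, -0.001]
wrist_force: [0.9, 0.9, -5.1]
width: 0.0221
gripper_force: 45.0
```

```bash
python3 - <<'E'
from h import *
r=[]
plan(.599,.0225,.18,97,1)
for n in('top','scene'):
    c=cam(n); u,v=pix(c,[.599,.0225,.14])[0].astype(int); print(n,u,v); np.savez('/tmp/%s1'%n,**{k:np.array(x) for k,x in c.items()})
    a=cv2.resize(c['image'][v-40:v+40,u-33:u+33,::-1],None,fx=6,fy=6,interpolation=cv2.INTER_CUBIC)
    for k in range(0,80,10): cv2.line(a,(k*6,0),(k*6,8),(0,255,0),1);cv2.line(a,(0,k*6),(8,k*6),(0,255,0),1)
    r.append(a)
cv2.imwrite('pics/a.png',np.hstack(r))
E
```

```text
from [0.6013 0.0189 0.2018] 94.95 F [ 0.9  0.9 -5.1] w 0.0221 t 4.43 g 45.0
[0.38, -0.19, 2.18, -2.05]
top 267 159
scene 315 228
```

View pics/a.png

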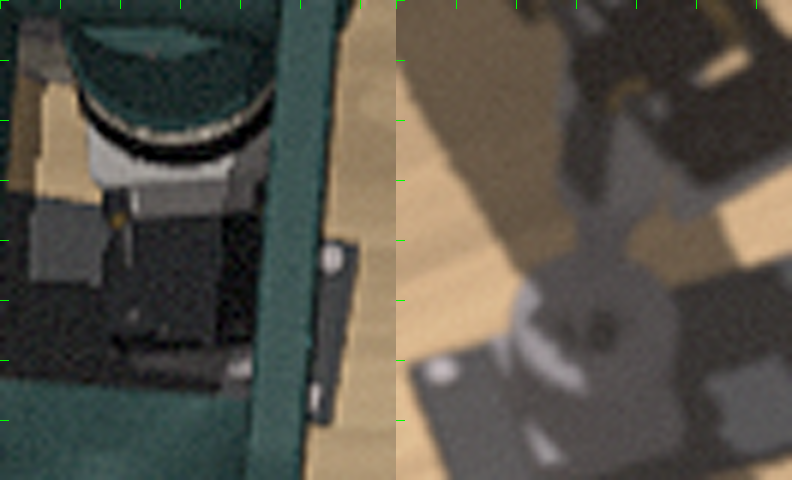

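The scene crop shows the head over the socket, rim centre near crop (597,330), but the top view is covered by the arm. From here I'll go by force.

Emit:
move_arm([
  [0.16,-0.22,0.5,0,1.5],
  [0,0,1,0,1.5],
  [0,0,1,0,1.5],
  [0,0,1,0,1.5],
  [0,0,0.5,0,1.5],
])

```text
time: 4.95
ee_pos: [0.5985, 0.0205, 0.1605]
ee_rot: [0.676, 0.737, -0.001, -0.002]
wrist_force: [-1.2, -0.2, -5.3]
width: 0.022
gripper_force: 45.0
```

Emit:
move_arm([
  [0,0,0.5,0,1.5],
  [0,0,0.5,0,1.5],
  [0,0,0.5,0,1.5],
  [0,0,0,0,1.5],
])

```text
time: 5.28
ee_pos: [0.5993, 0.0207, 0.1472]
ee_rot: [0.676, 0.737, -0.001, -0.001]
wrist_force: [-0.7, -0.5, -5.3]
width: 0.0217
gripper_force: 45.0
```

```bash
python3 - <<'E'
from h import *
print(manip.sense()['torque']); plan(.599,.0205,.115,95,1)
E
```

```text
[-0.0276164  -0.07220407  0.00193324]
from [0.5993 0.0207 0.1472] 94.99 F [-0.7 -0.5 -5.3] w 0.0217 t 5.28 g 45.0
[-0.01, -0.03, 3.22, -0.01]
```

Emit:
move_arm([
  [0,0,0.4,0,1.5],
  [0,0,0.4,0,1.5],
  [0,0,0.4,0,1.5],
  [0,0,0,0,1.5],
])

```text
time: 5.62
ee_pos: [0.5993, 0.0207, 0.1354]
ee_rot: [0.676, 0.737, -0.001, -0.001]
wrist_force: [-0.9, -0.2, -5.9]
width: 0.0213
gripper_force: 45.0
```

Emit:
move_arm([
  [0,0,0.4,0,1.5],
  [0,0,0.4,0,1.5],
  [0,0,0,0,1.5],
])

```text
time: 5.87
ee_pos: [0.5993, 0.0207, 0.1274]
ee_rot: [0.676, 0.737, -0.001, -0.001]
wrist_force: [-0.7, 0.9, -6.1]
width: 0.0214
gripper_force: 45.0
```

Emit:
move_arm([
  [0,0,0.3,0,1.5],
  [0,0,0.3,0,1.5],
  [0,0,0,0,1.5],
])

```text
time: 6.12
ee_pos: [0.5994, 0.0206, 0.1217]
ee_rot: [0.676, 0.737, -0.0, -0.0]
wrist_force: [0.1, -0.1, -5.0]
width: 0.0217
gripper_force: 45.0
```

Emit:
move_arm([
  [0,0,0.3,0,1.5],
  [0,0,0.2,0,1.5],
  [0,0,0,0,1.5],
])

```text
time: 6.37
ee_pos: [0.5995, 0.0206, 0.1169]
ee_rot: [0.676, 0.737, -0.0, -0.0]
wrist_force: [1.0, -0.0, -5.9]
width: 0.0215
gripper_force: 45.0
```

Emit:
move_arm([
  [0,0,0.15,0,1.5],
  [0,0,0.15,0,1.5],
  [0,0,0,0,1.5],
])

```text
time: 6.62
ee_pos: [0.5997, 0.0207, 0.1142]
ee_rot: [0.676, 0.737, -0.0, -0.0]
wrist_force: [-0.2, 0.0, -5.9]
width: 0.0218
gripper_force: 45.0
```

Emit:
move_arm([
  [0,0,0.1,0,1.5],
  [0,0,0,0,1.5],
])

```text
time: 6.78
ee_pos: [0.6, 0.0207, 0.1137]
ee_rot: [0.676, 0.737, 0.0, 0.0]
wrist_force: [1.3, -0.6, -5.6]
width: 0.0215
gripper_force: 45.0
```

Emit:
move_arm([
  [0,0,0.1,0,1.5],
  [0,0,0.1,0,1.5],
  [0,0,0,0,1.5],
])

```text
time: 7.03
ee_pos: [0.6, 0.0207, 0.1121]
ee_rot: [0.676, 0.737, 0.0, 0.0]
wrist_force: [-0.2, -0.5, -4.8]
width: 0.0214
gripper_force: 45.0
```

Emit:
move_arm([
  [0,0,0.1,0,1.5],
  [0,0,0,0,1.5],
])

```text
time: 7.2
ee_pos: [0.6, 0.0207, 0.1105]
ee_rot: [0.676, 0.737, 0.0, 0.0]
wrist_force: [-0.2, -0.0, -3.4]
width: 0.0219
gripper_force: 45.0
```

Emit:
move_arm([
  [0,0,0.1,0,1.5],
  [0,0,0.1,0,1.5],
  [0,0,0,0,1.5],
])

```text
time: 7.45
ee_pos: [0.6, 0.0207, 0.1091]
ee_rot: [0.676, 0.737, 0.0, 0.0]
wrist_force: [-1.7, 0.5, -1.2]
width: 0.0215
gripper_force: 45.0
```

Emit:
move_arm([
  [0,0,0.1,0,1.5],
  [0,0,0,0,1.5],
])

```text
time: 7.62
ee_pos: [0.6, 0.0207, 0.1083]
ee_rot: [0.676, 0.737, 0.0, 0.0]
wrist_force: [-1.7, 0.2, 3.4]
width: 0.0217
gripper_force: 45.0
```

Emit:
move_arm([
  [0,0,0,-2,1.5],
  [0,0,0,-2,1.5],
  [0,0,0,-1,1.5],
  [0,0,0,0,1.5],
])

```text
time: 7.95
ee_pos: [0.6001, 0.0207, 0.1076]
ee_rot: [0.643, 0.766, 0.0, 0.0]
wrist_force: [-0.6, 0.4, 0.3]
width: 0.0217
gripper_force: 45.0
```

```bash
python3 - <<'E'
from h import *
print(manip.sense()['torque']); plan(.6,.0205,.115,95,1)
E
```

```text
[ 0.03804632  0.10531983 -0.00320469]
from [0.6001 0.0207 0.1076] 99.99 F [-0.6  0.4  0.3] w 0.0217 t 7.95 g 45.0
[-0.02, -0.01, -0.74, 4.99]
```

Emit:
move_arm([
  [0,0,0.05,-2,1.5],
  [0,0,0.05,-2,1.5],
  [0,0,0,-1,1.5],
  [0,0,0,0,1.5],
])

```text
time: 8.28
ee_pos: [0.6002, 0.0207, 0.1066]
ee_rot: [0.609, 0.793, 0.0, 0.0]
wrist_force: [-0.1, 0.6, -0.5]
width: 0.0219
gripper_force: 45.0
```

```bash
python3 - <<'E'
from h import *
print(manip.sense()['torque']); plan(.6,.0205,.115,95,1)
E
```

```text
[ 0.14246602 -0.01318822  0.02715753]
from [0.6002 0.0207 0.1066] 104.96 F [-0.1  0.6 -0.5] w 0.0219 t 8.28 g 45.0
[-0.01, -0.03, -0.84, 9.96]
```

Emit:
move_arm([
  [0,0,0.05,-2,1.5],
  [0,0,0.05,-2,1.5],
  [0,0,0.05,-1,1.5],
  [0,0,0,0,1.5],
])

```text
time: 8.62
ee_pos: [0.6003, 0.0207, 0.1057]
ee_rot: [0.574, 0.819, 0.0, 0.001]
wrist_force: [0.2, 0.9, 1.6]
width: 0.022
gripper_force: 45.0
```

```bash
python3 - <<'E'
from h import *
print(manip.sense()['torque']); plan(.6,.0205,.115,95,1)
E
```

```text
[0.21393683 0.0376308  0.04251621]
from [0.6003 0.0207 0.1057] 109.96 F [0.2 0.9 1.6] w 0.022 t 8.62 g 45.0
[-0.01, -0.04, -0.93, 14.96]
```

Emit:
move_arm([
  [0,0,0,-2,1.5],
  [0,0,0,-2,1.5],
  [0,0,0,-1,1.5],
  [0,0,0,0,1.5],
])

```text
time: 8.95
ee_pos: [0.6004, 0.0208, 0.1052]
ee_rot: [0.538, 0.843, 0.0, 0.001]
wrist_force: [1.9, 1.7, 1.2]
width: 0.0218
gripper_force: 45.0
```

```bash
python3 - <<'E'
from h import *
print(manip.sense()['torque']); plan(.6,.0205,.115,95,1)
c=cam('scene'); v,u=215,315
a=cv2.resize(c['image'][v-40:v+50,u-45:u+45,::-1],None,fx=6,fy=6,interpolation=cv2.INTER_CUBIC)
cv2.imwrite('pics/b.png',np.clip(a*1.4,0,255))
E
```

```text
[ 2.61122439e-01 -3.02696606e-01 -3.14711350e-05]
from [0.6004 0.0208 0.1052] 114.95 F [1.9 1.7 1.2] w 0.0218 t 8.95 g 45.0
[-0.01, -0.05, -0.98, 19.95][ WARN:0@0.638] global loadsave.cpp:1063 imwrite_ Unsupported depth image for selected encoder is fallbacked to CV_8U.
```

View pics/b.png

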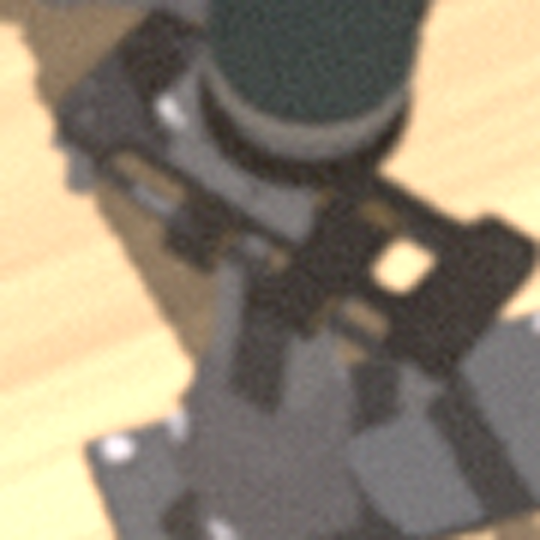

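Emit:
move_arm([
  [0,0,0.05,-2,1.5],
  [0,0,0.05,-2,1.5],
  [0,0,0,-1,1.5],
  [0,0,0,0,1.5],
])

```text
time: 9.33
ee_pos: [0.6005, 0.0208, 0.1045]
ee_rot: [0.5, 0.866, 0.001, 0.001]
wrist_force: [1.6, 1.7, 1.8]
width: 0.0213
gripper_force: 45.0
```

```bash
python3 - <<'E'
from h import *
print(manip.sense()['torque']); plan(.6,.0205,.115,95,1)
E
```

```text
[ 0.37302098 -0.40285892 -0.03257019]
from [0.6005 0.0208 0.1045] 119.96 F [1.6 1.7 1.8] w 0.0213 t 9.33 g 45.0
[-0.0, -0.06, -1.05, 24.96]
```

Emit:
move_arm([
  [0,0,0,-2,1.5],
  [0,0,0,-2,1.5],
  [0,0,0,-2,1.5],
  [0,0,0,0,1.5],
])

```text
time: 9.67
ee_pos: [0.6006, 0.0209, 0.1043]
ee_rot: [0.454, 0.891, 0.001, 0.001]
wrist_force: [1.4, 2.1, 1.3]
width: 0.0216
gripper_force: 45.0
```

```bash
python3 - <<'E'
from h import *
print(manip.sense()['torque'],manip.sense()['tau'][-1]); plan(.6,.0205,.115,95,1)
E
```

```text
[ 0.4267728  -0.64782733 -0.15688444] -0.4263343568891287
from [0.6006 0.0209 0.1043] 125.94 F [1.4 2.1 1.3] w 0.0216 t 9.67 g 45.0
[0.0, -0.07, -1.07, 30.94]
```

Emit:
move_arm([
  [0,0,0,2,1.5],
  [0,0,0.1,2,1.5],
  [0,0,0.1,1,1.5],
  [0,0,0,0,1.5],
])

```text
time: 10.0
ee_pos: [0.6005, 0.0208, 0.1036]
ee_rot: [0.493, 0.87, 0.001, 0.001]
wrist_force: [0.3, 2.9, 4.5]
width: 0.0217
gripper_force: 45.0
```

```bash
python3 - <<'E'
from h import *
print(manip.sense()['torque'],manip.sense()['tau'][-1]); plan(.6,.0205,.115,95,1)
E
```

```text
[ 0.41971318 -0.19565647 -0.10433457] 0.024527645437046885
from [0.6005 0.0208 0.1036] 120.87 F [0.3 2.9 4.5] w 0.0217 t 10.0 g 45.0
[-0.0, -0.06, -1.14, 25.87]
```

Emit:
move_arm([
  [0,0,0.1,2,1.5],
  [0,0,0.1,2,1.5],
  [0,0,0.1,-2,1.5],
  [0,0,0,-2,1.5],
  [0,0,0,0,1.5],
])

```text
time: 10.42
ee_pos: [0.6005, 0.0208, 0.101]
ee_rot: [0.493, 0.87, 0.001, 0.001]
wrist_force: [0.2, 1.6, 7.0]
width: 0.0217
gripper_force: 45.0
```

```bash
python3 - <<'E'
from h import *
print(manip.sense()['torque'],manip.sense()['tau'][-1]); plan(.6,.0205,.115,95,1)
E
```

```text
[ 0.46008724 -0.09511252 -0.11266106] -0.29027368873357773
from [0.6005 0.0208 0.101 ] 120.96 F [0.2 1.6 7. ] w 0.0217 t 10.42 g 45.0
[-0.0, -0.06, -1.4, 25.96]
```

Emit:
move_arm([
  [0,0,0.1,2,1.5],
  [0,0,0.1,2,1.5],
  [0,0,0.1,-2,1.5],
  [0,0,0,-2,1.5],
  [0,0,0,0,1.5],
])

```text
time: 10.83
ee_pos: [0.6006, 0.0208, 0.0989]
ee_rot: [0.493, 0.87, 0.001, 0.001]
wrist_force: [-1.5, 1.3, 9.5]
width: 0.0217
gripper_force: 45.0
```

```bash
python3 - <<'E'
from h import *
print(manip.sense()['torque'],manip.sense()['tau'][-1]); plan(.6,.0205,.115,95,1)
E
```

```text
[ 0.4584162   0.24557758 -0.04871256] -0.2969380281865597
from [0.6006 0.0208 0.0989] 120.96 F [-1.5  1.3  9.5] w 0.0217 t 10.83 g 45.0
[0.01, -0.06, -1.61, 25.96]
```

Emit:
move_arm([
  [0,0,0.1,2,1.5],
  [0,0,0.1,2,1.5],
  [0,0,0,-2,1.5],
  [0,0,0,-2,1.5],
  [0,0,0,0,1.5],
])

```text
time: 11.25
ee_pos: [0.6006, 0.0208, 0.0978]
ee_rot: [0.493, 0.87, 0.001, 0.001]
wrist_force: [-1.8, 1.5, 12.4]
width: 0.0219
gripper_force: 45.0
```

```bash
python3 - <<'E'
from h import *
print(manip.sense()['torque'],manip.sense()['tau'][-1]); plan(.6,.0205,.115,95,1)
E
```

```text
[ 0.42723207  0.50467309 -0.11204754] -0.33029193989932537
from [0.6006 0.0208 0.0978] 120.95 F [-1.8  1.5 12.4] w 0.0219 t 11.25 g 45.0
[0.01, -0.07, -1.72, 25.95]
```

Emit:
move_arm([
  [0,0,0.1,2,1.5],
  [0,0,0.05,2,1.5],
  [0,0,0,-2,1.5],
  [0,0,0,-2,1.5],
  [0,0,0,0,1.5],
])

```text
time: 11.67
ee_pos: [0.6006, 0.0208, 0.0978]
ee_rot: [0.493, 0.87, 0.001, 0.002]
wrist_force: [-3.7, 2.8, 17.1]
width: 0.022
gripper_force: 45.0
```

```bash
python3 - <<'E'
from h import *
print(manip.sense()['torque'],manip.sense()['tau'][-1]); plan(.6,.0205,.115,95,1)
c=cam('scene'); u,v=pix(c,[.599,.0225,.1])[0].astype(int); u0,v0=u-25,v-25
a=cv2.resize(c['image'][v-25:v+25,u-25:u+25,::-1],None,fx=11,fy=11,interpolation=cv2.INTER_CUBIC)
a=np.clip(a.astype(float)*1.8,0,255).astype(np.uint8)
print(u0,v0); cv2.imwrite('pics/c.png',a)
E
```

```text
[ 0.47403356  1.05938579 -0.13364967] -0.33579410053789616
from [0.6006 0.0208 0.0978] 120.95 F [-3.7  2.8 17.1] w 0.022 t 11.67 g 45.0
[0.01, -0.07, -1.72, 25.95]
289 212
```

View pics/c.png

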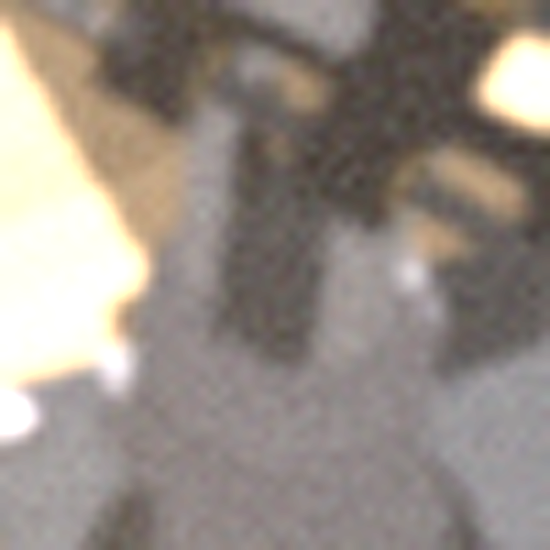

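The collar sits just below the fingers. z stopped at 0.0978, which is the predicted home height, and the force went up with no motion, so it is seated. I'll unload and open.

Emit:
move_arm([
  [0,0,-0.1,0,1.5],
  [0,0,-0.1,0,1.5],
  [0,0,-0.1,0,1.5],
  [0,0,0,0,1.5],
])

```text
time: 12.05
ee_pos: [0.6006, 0.0208, 0.0978]
ee_rot: [0.493, 0.87, 0.001, 0.001]
wrist_force: [0.2, 1.5, 7.4]
width: 0.0218
gripper_force: 45.0
```

Emit:
move_arm([
  [0,0,0,0,2.6],
  [0,0,0,0,3.4],
  [0,0,0,0,4],
  [0,0,0,0,4],
  [0,0,0,0,4],
])

```text
time: 12.47
ee_pos: [0.5995, 0.0202, 0.0953]
ee_rot: [0.493, 0.87, -0.001, -0.0]
wrist_force: [-1.3, -0.1, 2.6]
width: 0.0399
gripper_force: 1.2
```

```bash
python3 - <<'E'
from h import *
print(manip.sense()['torque'],manip.sense()['tau'][-1]); plan(.6,.0205,.115,95,1)
E
```

```text
[-0.1365724   0.10826576 -0.01448567] 0.0013106174083077349
from [0.5995 0.0202 0.0953] 120.96 F [-1.3 -0.1  2.6] w 0.0399 t 12.47 g 1.2
[-0.0, 0.06, -1.97, 25.96]
```

The fingertips now rest on the collar top at z=0.0953 (home = 0.095), which confirms it is fully home. Rising clear.

Emit:
move_arm([
  [0,0,-0.5,0,4.5],
  [0,0,-1,0,4.5],
  [0,0,-2,0,4.5],
  [0,0,-3,0,4.5],
  [0,0,-4,0,4.5],
])

```text
time: 12.88
ee_pos: [0.5981, 0.0209, 0.1986]
ee_rot: [0.493, 0.87, -0.001, -0.003]
wrist_force: [0.4, 0.0, 0.2]
width: 0.0447
gripper_force: 0.0
```

```bash
python3 - <<'E'
from h import *
plan(.4415,.3355,.14,184.3,14)
E
```

```text
from [0.5981 0.0209 0.1986] 120.99 F [0.4 0.  0.2] w 0.0447 t 12.88 g 0.0
[2.5, 0.2, 0.42, -4.52]
[2.48, 0.39, 0.42, -4.52]
[2.44, 0.59, 0.42, -4.52]
[2.39, 0.78, 0.42, -4.52]
[2.32, 0.97, 0.42, -4.52]
[2.23, 1.14, 0.42, -4.52]
[2.14, 1.32, 0.42, -4.52]
[2.03, 1.48, 0.42, -4.52]
[1.9, 1.64, 0.42, -4.52]
[1.77, 1.78, 0.42, -4.52]
[1.62, 1.92, 0.42, -4.52]
[1.47, 2.04, 0.42, -4.52]
[1.3, 2.15, 0.42, -4.52]
[1.13, 2.24, 0.42, -4.52]
```

Emit:
move_arm([
  [2.5,0.2,0,-4.5,4.5],
  [2.48,0.4,0,-4.5,4.5],
  [2.44,0.6,0.2,-4.5,4.5],
  [2.4,0.8,0.4,-4.5,4.5],
  [2.32,1,0.5,-4.5,4.5],
])

```text
time: 13.3
ee_pos: [0.5443, 0.1348, 0.1907]
ee_rot: [0.312, 0.95, 0.001, 0.001]
wrist_force: [0.1, -0.2, -0.1]
width: 0.0449
gripper_force: 0.0
```

Emit:
move_arm([
  [2.23,1.14,0.6,-4.5,4.5],
  [2.14,1.32,0.6,-4.5,4.5],
  [2.03,1.48,0.6,-4.5,4.5],
  [1.9,1.64,0.6,-4.5,4.5],
  [1.77,1.78,0.6,-4.5,4.5],
])

```text
time: 13.72
ee_pos: [0.4883, 0.2474, 0.16]
ee_rot: [0.12, 0.993, 0.0, 0.0]
wrist_force: [0.1, 0.5, -0.5]
width: 0.0449
gripper_force: 0.0
```

Emit:
move_arm([
  [1.62,1.92,0.6,-4.5,4.5],
  [1.47,2.04,0.6,-4.5,4.5],
  [1.3,2.15,0.5,-4.5,4.5],
  [1.13,2.24,0,-4.8,4.5],
  [0,0,0,0,4.5],
])

```text
time: 14.13
ee_pos: [0.4421, 0.3398, 0.1426]
ee_rot: [-0.041, 0.999, 0.001, -0.001]
wrist_force: [-0.4, -0.4, 0.3]
width: 0.0448
gripper_force: 0.0
```

Emit:
move_arm([
  [0,0,0,0,4.5],
  [0,0,0,0,4.5],
  [0,0,0,0,4.5],
])

```text
time: 14.38
ee_pos: [0.4451, 0.3356, 0.1429]
ee_rot: [-0.036, 0.999, -0.0, 0.0]
wrist_force: [0.7, 0.6, -0.2]
width: 0.0448
gripper_force: 0.0
```

```bash
python3 - <<'E'
from h import *
plan(.4415,.3355,.02,184.3,6)
r=[]
for n,P in(('top',[.5,.335,.03]),('scene',[.5,.335,.03]),('top',[.599,.0225,.12]),('scene',[.599,.0225,.12])):
    c=cam(n); u,v=pix(c,P)[0].astype(int); h=32; print(n,u-h,v-h)
    a=cv2.resize(c['image'][v-h:v+h,u-h:u+h,::-1],(300,300),interpolation=cv2.INTER_CUBIC)
    for k in range(0,64,8): p=int(k*300/64);cv2.line(a,(p,0),(p,6),(0,255,0),1);cv2.line(a,(0,p),(6,p),(0,255,0),1)
    r.append(np.clip(a.astype(float)*1.4,0,255).astype(np.uint8))
cv2.imwrite('pics/d.png',np.vstack([np.hstack(r[:2]),np.hstack(r[2:])]))
E
```

```text
from [0.4451 0.3356 0.1429] -175.82 F [ 0.7  0.6 -0.2] w 0.0448 t 14.38 g 0.0
[0.06, 0.0, 2.05, -0.02]
[0.06, 0.0, 2.05, -0.02]
[0.06, 0.0, 2.05, -0.02]
[0.06, 0.0, 2.05, -0.02]
[0.06, 0.0, 2.05, -0.02]
[0.06, 0.0, 2.05, -0.02]
top 124 170
scene 362 146
top 235 129
scene 282 200
```

View pics/d.png

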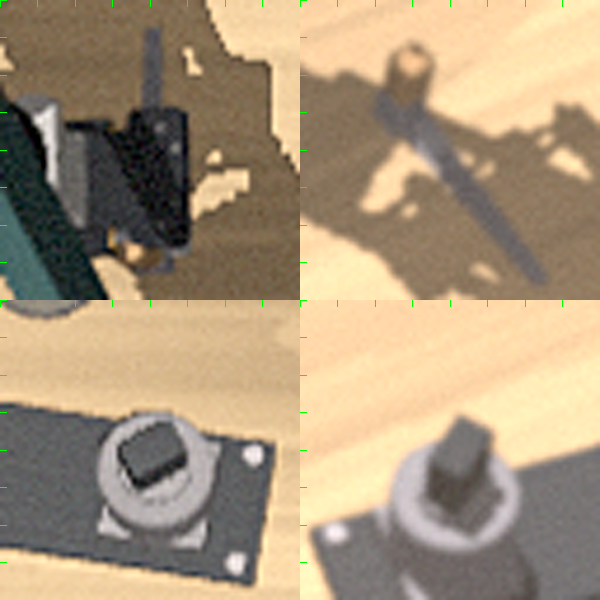

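The arbor stands seated in the socket (bottom crops). Drift unchanged: its grip top is in crop 2 at (412,60) and its tip at (542,282). Going down on it.

Emit:
move_arm([
  [0.06,0,2,0,4.5],
  [0.06,0,2,0,4.5],
  [0.06,0,2,0,4.5],
  [0.06,0,2,0,4.5],
  [0.06,0,2,0,4.5],
])

```text
time: 15.0
ee_pos: [0.4417, 0.3356, 0.0418]
ee_rot: [-0.037, 0.999, 0.0, 0.0]
wrist_force: [0.7, -0.4, 0.1]
width: 0.0448
gripper_force: 0.0
```

Emit:
move_arm([
  [0.06,0,1.7,0,4.5],
  [0,0,0,0,4.5],
  [0,0,0,0,4.5],
])

```text
time: 15.25
ee_pos: [0.4403, 0.3352, 0.0247]
ee_rot: [-0.037, 0.999, -0.001, -0.001]
wrist_force: [-0.3, 0.6, -0.0]
width: 0.0449
gripper_force: 0.0
```

Emit:
move_arm([
  [0,0,0,0,3.5],
  [0,0,0,0,3],
  [0,0,0,0,2.5],
  [0,0,0,0,1.5],
  [0,0,0,0,1.5],
], grip_force=40)

```text
time: 15.67
ee_pos: [0.4416, 0.3365, 0.0269]
ee_rot: [-0.037, 0.999, 0.0, 0.001]
wrist_force: [0.5, 0.0, 2.8]
width: 0.0217
gripper_force: 40.0
```

Emit:
move_arm([
  [0,0,0,0,1.5],
  [0,0,0,0,1.5],
])

```text
time: 15.83
ee_pos: [0.4416, 0.3364, 0.0268]
ee_rot: [-0.037, 0.999, 0.0, 0.001]
wrist_force: [-0.6, -1.0, 5.6]
width: 0.0218
gripper_force: 40.0
```

```bash
python3 - <<'E'
from h import *
s=manip.sense(); print(s['torque']); plan(.4415,.3355,.09,184.3,2)
E
```

```text
[-0.06596949 -0.14044941  0.00933757]
from [0.4416 0.3364 0.0268] -175.71 F [-0.6 -1.   5.6] w 0.0218 t 15.83 g 40.0
[0.01, -0.05, -3.16, -0.01]
[0.01, -0.05, -3.16, -0.01]
```

Emit:
move_arm([
  [0,0,-1,0,1.5],
  [0,0,-2.5,0,1.5],
  [0,0,-3,0,1.5],
  [0,0,-3,0,1.5],
  [0,0,-2,0,1.5],
])

```text
time: 16.25
ee_pos: [0.4408, 0.3362, 0.1429]
ee_rot: [-0.037, 0.999, 0.0, 0.0]
wrist_force: [0.4, -0.3, -2.3]
width: 0.0215
gripper_force: 40.0
```

```bash
python3 - <<'E'
from h import *
T,S=[dict(np.load('/tmp/%s.npz'%n)) for n in('top','scene')]
print('jar',onz(T,(200.5,128),.085),onz(S,(404,243),.085))
plan(.627,.2206,.14,82.1,17)
E
```

```text
jar [0.69911908 0.20999876 0.085     ] [0.70260592 0.21438611 0.085     ]
from [0.4408 0.3362 0.1429] -175.71 F [ 0.4 -0.3 -2.3] w 0.0215 t 16.25 g 40.0
[-1.04, -0.76, 0.02, 6.01]
[-1.11, -0.65, 0.02, 6.01]
[-1.18, -0.53, 0.02, 6.01]
[-1.23, -0.4, 0.02, 6.01]
[-1.26, -0.27, 0.02, 6.01]
[-1.28, -0.14, 0.02, 6.01]
[-1.29, -0.0, 0.02, 6.01]
[-1.28, 0.13, 0.02, 6.01]
[-1.26, 0.27, 0.02, 6.01]
[-1.23, 0.4, 0.02, 6.01]
[-1.18, 0.52, 0.02, 6.01]
[-1.12, 0.64, 0.02, 6.01]
[-1.04, 0.76, 0.02, 6.01]
[-0.96, 0.86, 0.02, 6.01]
[-0.86, 0.96, 0.02, 6.01]
[-0.76, 1.04, 0.02, 6.01]
[-0.64, 1.12, 0.02, 6.01]
```

Emit:
move_arm([
  [-1.04,-0.76,0,6,1.5],
  [-1.1,-0.65,0,6,1.5],
  [-1.18,-0.53,0,6,1.5],
  [-1.23,-0.4,0,6,1.5],
  [-1.26,-0.27,0,6,1.5],
])

```text
time: 16.67
ee_pos: [0.495, 0.3014, 0.1396]
ee_rot: [0.225, 0.974, -0.001, -0.001]
wrist_force: [0.4, -0.0, -2.1]
width: 0.0215
gripper_force: 40.0
```

Emit:
move_arm([
  [-1.28,-0.14,0,6,1.5],
  [-1.29,0,0,6,1.5],
  [-1.28,0.13,0,6,1.5],
  [-1.26,0.27,0,6,1.5],
  [-1.23,0.4,0,6,1.5],
])

```text
time: 17.08
ee_pos: [0.5499, 0.2675, 0.1394]
ee_rot: [0.47, 0.883, -0.001, -0.001]
wrist_force: [-0.6, 0.9, -3.1]
width: 0.0218
gripper_force: 40.0
```

Emit:
move_arm([
  [-1.18,0.52,0,6,1.5],
  [-1.12,0.64,0,6,1.5],
  [-1.04,0.76,0,6,1.5],
  [-0.96,0.86,0,6,1.5],
  [-0.86,0.96,0,6,1.5],
])

```text
time: 17.5
ee_pos: [0.6046, 0.2336, 0.1393]
ee_rot: [0.682, 0.731, -0.001, -0.001]
wrist_force: [0.4, -0.0, -2.7]
width: 0.0222
gripper_force: 40.0
```

Emit:
move_arm([
  [-0.76,1.04,0,6,1.5],
  [-0.64,1.12,0,6,1.5],
  [0,0,0,0,1.5],
  [0,0,0,0,1.5],
  [0,0,0,0,1.5],
])

```text
time: 17.92
ee_pos: [0.626, 0.2209, 0.1398]
ee_rot: [0.752, 0.659, -0.001, -0.001]
wrist_force: [0.3, 0.2, -1.8]
width: 0.0217
gripper_force: 40.0
```

```bash
python3 - <<'E'
from h import *
plan(.627,.2206,.042,82.1,5)
E
```

```text
from [0.626  0.2209 0.1398] 82.43 F [ 0.3  0.2 -1.8] w 0.0217 t 17.92 g 40.0
[-0.0, 0.02, 1.96, 0.07]
[-0.0, 0.02, 1.96, 0.07]
[-0.0, 0.02, 1.96, 0.07]
[-0.0, 0.02, 1.96, 0.07]
[-0.0, 0.02, 1.96, 0.07]
```

Emit:
move_arm([
  [0,0.02,1.95,0.1,1.5],
  [0,0.02,1.95,0.1,1.5],
  [0,0.02,1.95,0.1,1.5],
  [0,0.02,1.95,0,1.5],
  [0,0.02,1.95,0,1.5],
])

```text
time: 18.33
ee_pos: [0.6269, 0.2213, 0.0423]
ee_rot: [0.754, 0.657, -0.0, -0.0]
wrist_force: [0.5, 0.8, -2.4]
width: 0.0214
gripper_force: 40.0
```

Emit:
move_arm([
  [0,0,0,0,1.5],
  [0,0,0,0,1.5],
  [0,0,0,0,1.5],
])

```text
time: 18.58
ee_pos: [0.6282, 0.2211, 0.0444]
ee_rot: [0.754, 0.656, 0.001, 0.0]
wrist_force: [1.1, 0.4, -2.1]
width: 0.0214
gripper_force: 40.0
```

```bash
python3 - <<'E'
from h import *
d=.155; plan(.5995+.1374*d,.0225+.9905*d,.042,82.1,5)
r=[]
for n in('top','scene'):
    c=cam(n); u,v=pix(c,[.61,.1,.03])[0].astype(int); h=36; print(n,u-h,v-h)
    a=cv2.resize(c['image'][v-h:v+h,u-h:u+h,::-1],(396,396),interpolation=cv2.INTER_CUBIC)
    r.append(np.clip(a.astype(float)*1.5,0,255).astype(np.uint8))
cv2.imwrite('pics/e.png',np.hstack(r))
E
```

```text
from [0.6282 0.2211 0.0444] 82.06 F [ 1.1  0.4 -2.1] w 0.0214 t 18.58 g 40.0
[-0.91, -0.02, 0.05, -0.01]
[-0.91, -0.02, 0.05, -0.01]
[-0.91, -0.02, 0.05, -0.01]
[-0.91, -0.02, 0.05, -0.01]
[-0.91, -0.02, 0.05, -0.01]
top 205 129
scene 305 206
```

View pics/e.png

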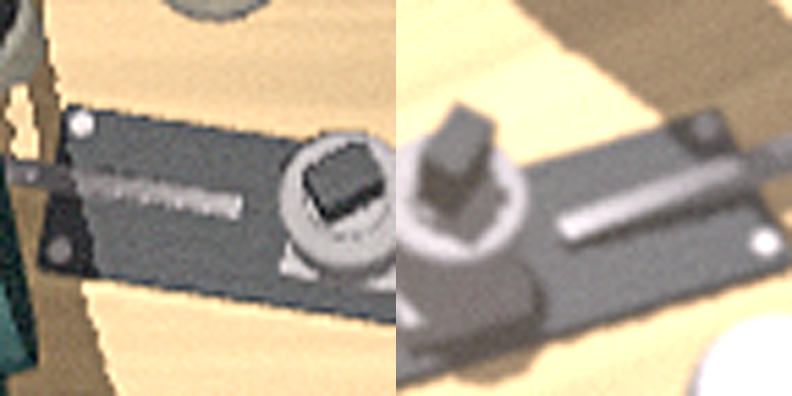

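The blade lies on the plate's centre line: tip at crop (238,208), centre line there about 212 before roughly 4 px of parallax. Moving it in.

Emit:
move_arm([
  [-0.9,-0.02,0.04,0,1.5],
  [-0.9,-0.02,0.04,0,1.5],
  [-0.9,-0.02,0.04,0,1.5],
  [-0.9,-0.02,0.04,0,1.5],
  [-0.9,-0.02,0.04,0,1.5],
])

```text
time: 19.1
ee_pos: [0.6205, 0.1745, 0.0411]
ee_rot: [0.755, 0.656, -0.0, 0.0]
wrist_force: [0.9, -0.3, -3.2]
width: 0.0213
gripper_force: 40.0
```

Emit:
move_arm([
  [0,0,0,0,1.5],
  [0,0,0.1,0,1.5],
  [0,0,0.1,0,1.5],
  [0,0,0,0,1.5],
])

```text
time: 19.43
ee_pos: [0.6207, 0.1763, 0.0388]
ee_rot: [0.755, 0.656, -0.0, -0.0]
wrist_force: [0.7, -0.3, -2.8]
width: 0.0216
gripper_force: 40.0
```

```bash
python3 - <<'E'
from h import *
d=.145; plan(.5995+.1374*d,.0225+.9905*d,.0388,82.1,1); print(manip.sense()['torque'])
E
```

```text
from [0.6207 0.1763 0.0388] 82.0 F [ 0.7 -0.3 -2.8] w 0.0216 t 19.43 g 40.0
[-1.02, 0.02, 0.0, -0.1]
[ 0.07104123 -0.05146595  0.01809985]
```

Emit:
move_arm([
  [0,0,0.05,0,1.5],
  [-0.5,0,0.05,0,1.5],
  [-0.5,0,0,0,1.5],
  [-0.5,0,0,0,1.5],
  [0,0,0,0,1.5],
])

```text
time: 19.85
ee_pos: [0.619, 0.1603, 0.0387]
ee_rot: [0.755, 0.656, 0.0, 0.0]
wrist_force: [-0.3, -1.0, 0.7]
width: 0.0214
gripper_force: 40.0
```

Emit:
move_arm([
  [-0.3,0,0,0,1.5],
  [-0.3,0,0,0,1.5],
  [0,0,0,0,1.5],
])

```text
time: 20.1
ee_pos: [0.6182, 0.1547, 0.0387]
ee_rot: [0.755, 0.656, 0.0, 0.0]
wrist_force: [-0.2, 0.6, 2.1]
width: 0.0217
gripper_force: 40.0
```

```bash
python3 - <<'E'
from h import *
d=.129; plan(.5995+.1374*d,.0225+.9905*d,.0388,82.1,1); print(manip.sense()['torque'])
E
```

```text
from [0.6182 0.1547 0.0387] 81.96 F [-0.2  0.6  2.1] w 0.0217 t 20.1 g 40.0
[-0.45, -0.03, -0.01, -0.14]
[ 0.31657418 -0.10130287  0.00930089]
```

Emit:
move_arm([
  [-0.2,0,0,0,1.5],
  [-0.2,0,0,0,1.5],
  [-0.2,0,0,0,1.5],
  [-0.2,0,0,0,1.5],
  [0,0,0,0,1.5],
])

```text
time: 20.52
ee_pos: [0.617, 0.1472, 0.0386]
ee_rot: [0.755, 0.656, 0.0, 0.0]
wrist_force: [0.6, 0.4, 5.0]
width: 0.0215
gripper_force: 40.0
```

Emit:
move_arm([
  [-0.2,0,0,0,1.5],
  [-0.2,0,0,0,1.5],
  [-0.2,0,0,0,1.5],
  [0,0,0,0,1.5],
])

```text
time: 20.85
ee_pos: [0.6163, 0.1426, 0.0386]
ee_rot: [0.755, 0.656, 0.001, -0.0]
wrist_force: [1.2, 3.9, 4.6]
width: 0.0216
gripper_force: 40.0
```

```bash
python3 - <<'E'
from h import *
d=.092; plan(.5995+.1374*d,.0225+.9905*d,.0388,82.1,1); print(manip.sense()['torque'])
E
```

```text
from [0.6163 0.1426 0.0386] 82.03 F [1.2 3.9 4.6] w 0.0216 t 20.85 g 40.0
[-2.92, -0.01, -0.02, -0.07]
[ 0.95998016 -0.18831206 -0.04044271]
```

Emit:
move_arm([
  [-0.2,0,0,0,1.5],
  [-0.2,0,0,0,1.5],
  [-0.2,0,0,0,1.5],
  [-0.2,0,0,0,1.5],
  [-0.2,0,0,0,1.5],
])

```text
time: 21.27
ee_pos: [0.6149, 0.1344, 0.0386]
ee_rot: [0.754, 0.657, 0.002, -0.001]
wrist_force: [1.5, 9.3, 4.4]
width: 0.0222
gripper_force: 40.0
```

Emit:
move_arm([
  [-0.2,0,0,0,1.5],
  [-0.2,0,0,0,1.5],
  [-0.2,0,0,0,1.5],
  [-0.2,0,0,0,1.5],
  [0,0,0,0,1.5],
])

```text
time: 21.68
ee_pos: [0.6137, 0.1256, 0.0386]
ee_rot: [0.754, 0.656, 0.002, -0.001]
wrist_force: [-0.1, 6.8, 4.5]
width: 0.0221
gripper_force: 40.0
```

```bash
python3 - <<'E'
from h import *
d=.092; plan(.5995+.1374*d,.0225+.9905*d,.0388,82.1,1); print(manip.sense()['torque'])
E
```

```text
from [0.6137 0.1256 0.0386] 82.05 F [-0.1  6.8  4.5] w 0.0221 t 21.68 g 40.0
[-1.21, 0.01, -0.02, -0.05]
[ 1.0724689  -0.16173915 -0.02822923]
```

Emit:
move_arm([
  [-0.2,0,0,0,1.5],
  [-0.2,0,0,0,1.5],
  [-0.2,0,0,0,1.5],
  [-0.2,0,0,0,1.5],
  [-0.2,0,0,0,1.5],
])

```text
time: 22.1
ee_pos: [0.6124, 0.116, 0.0386]
ee_rot: [0.754, 0.656, 0.002, -0.001]
wrist_force: [0.8, 7.9, 4.0]
width: 0.0218
gripper_force: 40.0
```

Emit:
move_arm([
  [-0.2,0,0,0,1.5],
  [-0.2,0,0,0,1.5],
  [-0.2,0,0,0,1.5],
  [-0.2,0,0,0,1.5],
  [0,0,0,0,1.5],
])

```text
time: 22.52
ee_pos: [0.6111, 0.1071, 0.0386]
ee_rot: [0.755, 0.656, 0.001, -0.0]
wrist_force: [0.7, 4.3, 4.8]
width: 0.0213
gripper_force: 40.0
```

Emit:
move_arm([
  [0,0,-0.05,0,1.5],
  [0,0,-0.05,0,1.5],
  [0,0,0,0,2.4],
  [0,0,0,0,3],
  [0,0,0,0,3.5],
])

```text
time: 22.93
ee_pos: [0.6098, 0.1044, 0.0378]
ee_rot: [0.755, 0.656, -0.002, -0.0]
wrist_force: [0.2, 0.4, 0.2]
width: 0.0327
gripper_force: 0.0
```

```bash
python3 - <<'E'
from h import *
d=.086; plan(.5995+.1374*d,.0225+.9905*d,.0388,82.1,1); print(manip.sense()['torque'])
E
```

```text
from [0.6098 0.1044 0.0378] 81.96 F [0.2 0.4 0.2] w 0.0327 t 22.93 g 0.0
[0.35, 0.1, -0.1, -0.14]
[ 0.01585606 -0.10722631 -0.02231739]
```

Emit:
move_arm([
  [0,0,0,0,4],
  [0,0,-1,0,4],
  [0,0,-2,0,4],
  [0,0,-3,0,4],
  [0,0,-4,0,4],
])

```text
time: 23.35
ee_pos: [0.6086, 0.1051, 0.1371]
ee_rot: [0.755, 0.656, -0.003, -0.002]
wrist_force: [1.5, 0.6, 0.4]
width: 0.0401
gripper_force: 0.0
```

Emit:
move_arm([
  [3,0,-2,0,4],
  [4,0,0,0,4],
  [4,0,0,0,4],
  [4,0,0,0,4],
  [0,0,0,0,4],
])

```text
time: 23.77
ee_pos: [0.6312, 0.2612, 0.1591]
ee_rot: [0.753, 0.659, 0.001, -0.001]
wrist_force: [-0.4, -0.3, -0.6]
width: 0.0398
gripper_force: 0.0
```

```bash
python3 - <<'E'
from h import *
r=[]
for n in('top','scene'):
    c=cam(n); u,v=pix(c,[.61,.06,.06])[0].astype(int); h=32; print(n,u-h,v-h)
    a=cv2.resize(c['image'][v-h:v+h,u-h:u+h,::-1],(396,396),interpolation=cv2.INTER_CUBIC)
    r.append(np.clip(a.astype(float)*1.5,0,255).astype(np.uint8))
cv2.imwrite('pics/f.png',np.hstack(r))
E
```

```text
top 223 130
scene 296 211
```

View pics/f.png

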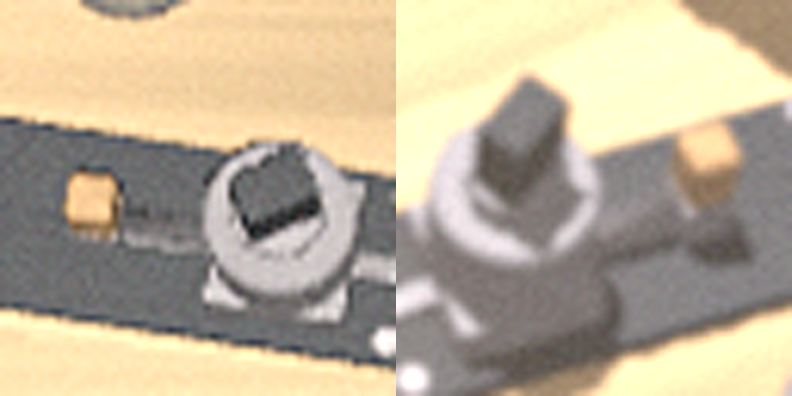

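The blade runs right through and out the far side (top crop about (380,265)), with the grip at (92,203). The arbor stands upright on it. The drift moved about 36 mm after touching the nose, which gives about 6 mm of lift.

```bash
python3 -c "
from plant import manip
print(manip.hand_in())"
```

```text
the job is handed in; nothing more can be done
None
```

I seated the arbor fully home, let it go, and drove the drift through the slot, lifting the arbor an estimated 6 mm (from drift travel); both are left standing, and the job is handed in with no verdict shown.

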